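# Chock a button jar on the sloping display board

### The arm

A 6-joint arm with a two-finger parallel gripper is mounted at the origin on the work surface. World frame = base frame: x ahead of the robot, y to its left, z up, the work surface at z = 0. Lengths are in m, angles in rad, forces in N, time in s.
With the tool pointing down it reaches from about 0.35 to 0.775 m from the base axis. Payload 7.3 kg.
Tool frame: the origin (TCP) lies at the very end of the fingers, on their centre line; the grasp point (between the pads) lies 19 mm behind it; z points along the fingers, y is the line along which they close (so a half turn about z gives the same grasp; the last joint's range is limited). The gripper opens to 92 mm and grips with 3 to 60 N. Pads are 19 mm wide; open, the fingers measure 130 mm over their backs; the gripper's body (75 mm by 190 mm) begins 47 mm behind the grasp point.
Start: joints at [-1.323, 0.342, 1.524, -0, 1.275, -0.146], TCP at [0.201, -0.485, 0.227] pointing down, gripper open.
Joint ranges: [-2.53, 2.53], [-0.77, 2.02], [0.04, 2.7], [-1, 4.14], [0.28, 2.66], [-3.11, 3.11]. Speed limits (rad/s): [2.57, 2.57, 3.14, 3.14, 3.14, 3.14].

### API

Orientations are given as [roll, pitch, yaw] about the fixed x, y, z axes, in that order (R = Rz(yaw) Ry(pitch) Rx(roll)).
In Python, from cell import robot gives the robot as it stands. The module is installed in compiled form; this text tells all that it offers.
- The arm moves only by the tool arm_command, never from a script. Its argument "moves" is a list of rows, each a list of 3 entries, a list of its own where there are three numbers: the shift along the tool's x, y, z in m, then the turn, a rotation vector about the tool's x, y, z in rad, then the finger opening in m, from 0 to 0.0918. In form: [[[dx, dy, dz], [ax, ay, az], claw], ...]. A call has exactly 5 rows; each row is the pose to reach, as a shift and turn from the pose commanded when the call began, along the tool's axes at that moment; what a row does not reach only later rows make up. A row lasts 1/10 s, in which the tool goes at most 50 mm and 8.59 degrees, less where a joint would pass 70% of its speed; a pose out of reach is approached as far as the arm can. A call with a gripper value outside its range is refused whole. The fingers move at their own pace and stop on an object; "squeeze" is the grip in N (left out, the last holds). Time passes only in rows, so rows that repeat a pose let the fingers close, or fill a call up. It gives the time, the measured TCP pose, the force, the opening and the grip force at its end, in the units of the state.
- robot.observe(): the state, without advancing time (a new reading comes with each control period).
- robot.read_camera(name): name is "side" or "top" or "wrist"; returns the picture (480x640x3 uint8, red, green, blue); there is no depth.
- robot.camera_model(name): a dict with "fx", "fy", "cx", "cy" (pixels), "k1" (the pictures are not rectified: a ray, as slopes to the right and down, at radius r is drawn at 1 + k1 r^2 times it, then the intrinsics apply), "R" (3x3) and "t" (3): a world point X has camera coordinates R X + t. Camera axes: x right, y down, z forward; pixel columns grow to the right and rows downward; lengths in m; the calibration is good to about 2 mm. A picture is of the moment at which its call begins: read the wrist's pose just before it. camera_model takes no time and is no camera call; for the wrist camera it gives the pose at the moment of the call.
- robot.hand_in(): hands the job in; it is judged then, once.
The state is a dict: "time": time; "qpos": joint angles; "qvel": joint speeds; "joint_efforts": joint torques, N m; "tool_pos": TCP position; "tool_rot": TCP orientation; "contact_force": force on the tool from outside, world axes, zero at the start; "torque": the same for the moment, N m; "opening": finger opening in m; "grip_force": force on a finger pad.
Only numpy, scipy, OpenCV 4.12 (cv2) and the standard library are available. Lean on these libraries where they do the work, as an engineer would, in place of code of your own. Each camera call takes 0.05 s, during which the arm holds its last target. There are 200 camera calls.

### The job

Set the button jar that lies on its side in the wooden cradle out on show on the sloping board. First set the triangular wooden chock squarely across the slope, about in the middle of the board, and let go of it; then lay the jar on its side against the chock's uphill face, centred on it, and let go only once it is down and chocked, so that it stays put without rolling.

Things in the scene. Friction and masses are not known exactly. Their poses are not given: they have to be found in the camera images.
- jar_center (a point): Clear round jar of buttons, white lid, 60 mm diameter, 62 mm long, 0.2 kg, lying on its side in a low wooden cradle (its twin stands upright: a bystander). Point: jar's centre, 30 mm above what it lies on, 36 mm above the table in the cradle. Own y: along its axis. End faces flat, to be gripped from above: the cradle is 44 mm wide along the axis, its rails 12 mm high.
- chock_center (a point): Wooden chock, triangular prism 50 mm long (own y, along its top ridge), sides 40 mm, 35 mm high, 60 g, lying on one face on the table (the round spool is a bystander). Point: half-way along and up, 17 mm above its underside. Ends flat and upright. It does not slide on the board. With the jar against it, the jar's centre is 37 mm uphill of this point along the slope.
- board_middle (a point): Fixed light wooden display board, 220 mm along the slope, 180 mm wide, sloping 7 degrees, falling away from the robot. Point: middle of its top surface, 40 mm above the table. Own x: straight down the slope along the surface; y: level, across the board; z: square to the surface, upwards.

How it is judged:
On the way, in this order (a step that is already met when the one before it is completed fails the run):
1. the chock lies across the board near its middle, let go and at rest, while the jar is still in its cradle (x of chock_center in the frame of board_middle between -0.05 and 0.08 m and y of chock_center in the frame of board_middle between -0.05 and 0.05 m and z of chock_center in the frame of board_middle below 0.025 m and angle between the y axis of chock_center and the y axis of board_middle, either way round below 0.26 rad and contact force between the fingers and chock below 0.05 N and linear speed of chock below 0.02 m/s and distance of jar_center from where it was at the start of the episode below 0.02 m), for 0.2 s.
2. the jar, still held, is down on the board and close against the chock (contact force between the fingers and jar above 0.5 N and z of jar_center in the frame of board_middle below 0.04 m and distance between jar_center and chock_center below 0.056 m), for 0.05 s.
At the end, for the whole second after the job is handed in: Chock on the board, across the slope within 15 degrees, at most 50 mm uphill, 80 mm downhill or 50 mm sideways of its middle; jar on its side on the board, across within 15 degrees, resting on the chock and centred on it within about 20 mm (centres under 46 mm apart); both at rest and let go (x of chock_center in the frame of board_middle between -0.05 and 0.08 m and y of chock_center in the frame of board_middle between -0.05 and 0.05 m and z of chock_center in the frame of board_middle below 0.025 m and angle between the y axis of each of chock_center, jar_center and the y axis of board_middle, either way round below 0.26 rad and distance between jar_center and chock_center below 0.046 m and z of jar_center in the frame of board_middle below 0.034 m and contact force between jar and chock above 0.03 N and linear speed of each of jar, chock below 0.02 m/s); the robot touches nothing.
It also fails if it takes over 58 s, if anything falls off the work surface, if the arm or the gripper's body presses on something with over 40 N, if the wrist force passes 120 N, or if a joint passes its speed limit or range.

## Working session

There is one attempt and no reset: what is moved stays moved. The work goes in short steps, Python scripts to look and compute and a tool call to move; the robot and the scene stay as the last step left them, time stands still between calls to the robot, and variables do not carry over. Pictures are saved under pics/ and viewed, at most 10 in all, crops included, and the job is handed in when it is done.

Besides the shell and the picture viewer there is one more tool, called after "Request:" as name([rows], argument=value, ...), one row to a line, values as JSON. arm_command: Moves the arm, as the interface text tells. Its arguments: {"type":"object","properties":{"moves":{"type":"array"},"squeeze":{"type":"number"}},"required":["moves"]}

```bash
mkdir -p pics; cat > h.py <<'E'
import numpy as np, cv2
from cell import robot
from scipy.spatial.transform import Rotation as Ro
def snap(n,f):
    m=robot.camera_model(n); im=robot.read_camera(n); cv2.imwrite('pics/'+f,im[:,:,::-1]); return m,im
def ray(m,u,v):
    d=np.array([(u-m['cx'])/m['fx'],(v-m['cy'])/m['fy']]); s=d.copy()
    for _ in range(20): s=d/(1+m['k1']*(s@s))
    R=np.array(m['R']);t=np.array(m['t']); return -R.T@t, R.T@np.array([s[0],s[1],1])
def onplane(m,u,v,z):
    o,d=ray(m,u,v); return o+d*(z-o[2])/d[2]
def proj(m,X):
    c=np.array(m['R'])@np.array(X)+np.array(m['t']); s=c[:2]/c[2]; s=s*(1+m['k1']*(s@s))
    return np.array([s[0]*m['fx']+m['cx'],s[1]*m['fy']+m['cy']])
E
python3 - <<'E'
from h import *
import json
for n in('top','side'):
    m,_=snap(n,n+'0.png'); json.dump({k:np.array(v).tolist() for k,v in m.items()},open(n+'.json','w')); print(m)
s=robot.observe(); print(s['tool_pos'],s['tool_rot'],s['contact_force'],s['time'])
E
```

```text
{'fx': 591.3839915044649, 'fy': 591.3839915044649, 'cx': 323.52792684519767, 'cy': 234.27454447487264, 'k1': -0.17248021134674135, 'R': array([[ 0.00767034, -0.99975496, -0.0207648 ],
       [-0.99596371, -0.00578089, -0.08957046],
       [ 0.08942848,  0.02136802, -0.99576401]]), 't': array([0.01546188, 0.50110282, 0.90760713])}
{'fx': 574.6910916600036, 'fy': 574.6910916600036, 'cx': 328.4935051190871, 'cy': 234.32004692402728, 'k1': -0.1328559985700019, 'R': array([[-0.74911361, -0.66221618,  0.01727821],
       [-0.39574644,  0.4264559 , -0.81333887],
       [ 0.53123776, -0.61612101, -0.58153361]]), 't': array([0.39638921, 0.26861586, 0.79460281])}
[ 0.20136464 -0.48445658  0.22610738] [-3.14020678e+00 -1.74045574e-04  3.93781230e-01] [-0.05551615  0.29743024 -0.93540279] 0.1
```

View pics/top0.png

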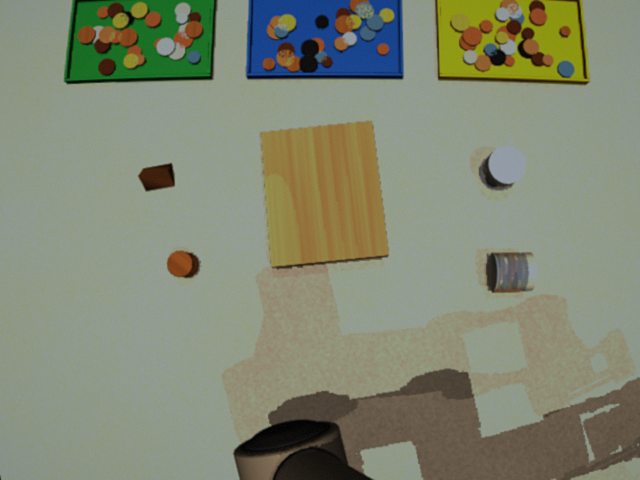

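View pics/side0.png

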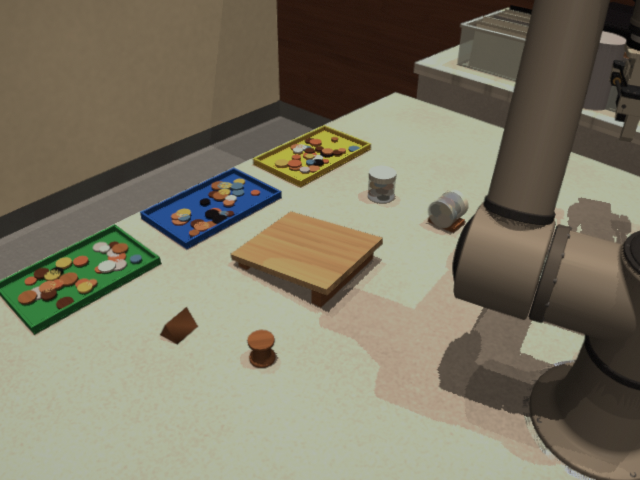

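The top view shows the chock near (157,177), the spool at (182,264), board corners at (261,131), (373,121), (388,256) and (272,268), the lying jar near (511,271) and its twin at (505,167). The side view agrees: chock (180,325), jar (448,210).

```bash
python3 - <<'E'
from h import *
import json
m=json.load(open('top.json'));im=cv2.imread('pics/top0.png')
c=[cv2.resize(im[y:y+50,x:x+66],None,fx=6,fy=6,interpolation=cv2.INTER_CUBIC) for x,y in((125,152),(477,246))]
cv2.imwrite('pics/c0.png',np.clip(np.hstack(c)*1.8,0,255).astype(np.uint8))
s=np.sin(np.radians(7))*.11
P=[onplane(m,u,v,z) for u,v,z in((261,131,.04-s),(373,121,.04-s),(388,256,.04+s),(272,268,.04+s))]
print(np.round(P,3),np.mean(P,0)); 
for a,b in((0,1),(3,2),(3,0),(2,1)):
    d=P[b]-P[a];print(np.linalg.norm(d),np.degrees(np.arctan2(d[1],d[0])))
E
```

```text
[[ 0.667  0.121  0.027]
 [ 0.683 -0.059  0.027]
 [ 0.466 -0.08   0.053]
 [ 0.446  0.096  0.053]] [0.56554636 0.01939155 0.04      ]
0.1804936427599093 -84.66277664847121
0.1769373803408967 -83.71206301171877
0.22327992001754934 6.3387226458802814
0.2203322281158057 5.414184310178502
```

View pics/c0.png

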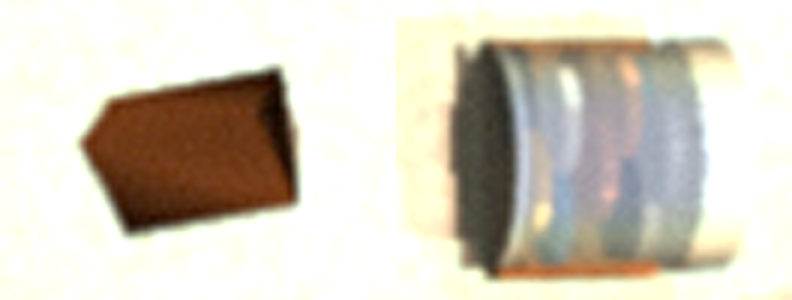

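The zoomed crop shows the chock's base corners at about (146.7,190.8), (174.5,185.3), (171.7,163.7) and (143.3,168.7) in the full image. The jar's cradle shows from x≈492.7 to 520.2 and y≈253 to 291.5.

```bash
cat >> h.py <<'E'
def go(pos,yaw,tilt=0.,byaw=0.):
    """shift and turn for pose; tilt about board's y (rad) so that tool z = -(board normal)"""
    s=robot.observe(); R=Ro.from_euler('xyz',s['tool_rot'])
    T=Ro.from_euler('z',yaw)*Ro.from_euler('y',tilt)*Ro.from_euler('x',np.pi)
    print('t',round(s['time'],2),'pos',np.round(s['tool_pos'],4),'rot',np.round(s['tool_rot'],3),
     'shift',np.round(R.inv().apply(np.array(pos)-s['tool_pos']),4),'turn',np.round((R.inv()*T).as_rotvec(),3))
E
python3 - <<'E'
from h import *
import json
m=json.load(open('top.json'))
P=np.array([onplane(m,u,v,0) for u,v in((146.7,190.8),(174.5,185.3),(171.7,163.7),(143.3,168.7))])
print(np.round(P,3),P.mean(0))
for a,b in((1,0),(2,3),(0,3),(1,2)):
    d=P[b]-P[a];print(np.linalg.norm(d),np.degrees(np.arctan2(d[1],d[0])))
C=np.array([onplane(m,u,v,.012) for u,v in((492.7,253.),(520.2,253),(520.2,291),(492.7,291.5))]);print(np.round(C,3),C.mean(0))
c=P.mean(0)
d=(P[0]-P[1]+P[3]-P[2]); yaw=np.arctan2(-d[0],d[1]);print(yaw)
go([c[0],c[1],.12],yaw)
E
```

```text
[[0.574 0.314 0.   ]
 [0.583 0.266 0.   ]
 [0.619 0.273 0.   ]
 [0.611 0.321 0.   ]] [0.59680901 0.29345841 0.        ]
0.04814896888246734 100.84515000595168
0.049320240749464686 99.42265340052195
0.03819000452285672 11.498362861555034
0.03697018766154257 9.728168388334813
[[ 0.473 -0.252  0.012]
 [ 0.474 -0.297  0.012]
 [ 0.413 -0.297  0.012]
 [ 0.412 -0.251  0.012]] [ 0.44288298 -0.27429687  0.012     ]
0.1767207705953892
t 0.1 pos [ 0.2014 -0.4845  0.2261] rot [-3.14  -0.     0.394] shift [ 0.6636 -0.5665  0.107 ] turn [-0.001 -0.     0.217]
```

Request:
arm_command([
  [[0.037, -0.032, 0], [0, 0, 0], 0.09],
  [[0.074, -0.064, 0], [0, 0, 0], 0.09],
  [[0.111, -0.096, 0], [0, 0, 0], 0.09],
  [[0.148, -0.128, 0], [0, 0, 0], 0.09],
  [[0.185, -0.16, 0], [0, 0, 0], 0.09],
], squeeze=15)

```text
time: 0.6
tool_pos: [0.3112, -0.2642, 0.2265]
tool_rot: [-3.141, -0.0, 0.393]
contact_force: [0.5, -1.7, 0.1]
opening: 0.0901
grip_force: 0.0
```

Request:
arm_command([
  [[0.037, -0.032, 0], [0, 0, 0], 0.09],
  [[0.074, -0.064, 0], [0, 0, 0], 0.09],
  [[0.111, -0.096, 0], [0, 0, 0], 0.09],
  [[0.148, -0.128, 0], [0, 0, 0], 0.09],
  [[0.185, -0.16, 0], [0, 0, 0], 0.09],
])

```text
time: 1.1
tool_pos: [0.4207, -0.0453, 0.2267]
tool_rot: [3.141, 0.0, 0.394]
contact_force: [0.6, -1.5, 0.6]
opening: 0.0896
grip_force: 0.0
```

Request:
arm_command([
  [[0.037, -0.032, 0], [0, 0, 0], 0.09],
  [[0.074, -0.064, 0], [0, 0, 0], 0.09],
  [[0.111, -0.096, 0], [0, 0, 0], 0.09],
  [[0.148, -0.128, 0], [0, 0, 0], 0.09],
  [[0.185, -0.16, 0], [0, 0, 0], 0.09],
])

```text
time: 1.6
tool_pos: [0.5301, 0.1735, 0.2263]
tool_rot: [3.141, 0.001, 0.394]
contact_force: [0.9, -0.2, -0.1]
opening: 0.0899
grip_force: 0.0
```

```bash
python3 -c "
from h import *
go([.597,.2935,.12],.177)"
```

```text
t 1.6 pos [0.5301 0.1735 0.2263] rot [3.141e+00 1.000e-03 3.940e-01] shift [ 0.1079 -0.0852  0.1062] turn [0.    0.001 0.217]
```

Request:
arm_command([
  [[0.027, -0.021, 0.025], [0, 0, 0.06], 0.09],
  [[0.054, -0.043, 0.05], [0, 0, 0.12], 0.09],
  [[0.081, -0.064, 0.075], [0, 0, 0.18], 0.09],
  [[0.108, -0.085, 0.096], [0, 0, 0.217], 0.09],
  [[0.108, -0.085, 0.096], [0, 0, 0.217], 0.09],
])

```text
time: 2.1
tool_pos: [0.5956, 0.2939, 0.125]
tool_rot: [3.141, 0.007, 0.179]
contact_force: [-0.6, -0.1, 0.2]
opening: 0.0902
grip_force: 0.0
```

```bash
python3 -c "
from h import *
go([.597,.2935,.005],.177)
m,im=snap('wrist','w0.png')
s=robot.observe();R=Ro.from_euler('xyz',s['tool_rot']);p=s['tool_pos']
Rz=Ro.from_euler('z',.177)
for q in ([0,0],[.02,.025],[.02,-.025],[-.02,-.025],[-.02,.025]): print(proj(m,np.array([.597,.2935,0])+Rz.apply([*q,0])).round())
for y in(.025,-.025): print('ridge',proj(m,np.array([.597,.2935,.035])+Rz.apply([0,y,0])).round())"
```

```text
t 2.1 pos [0.5956 0.2939 0.125 ] rot [3.141 0.007 0.179] shift [0.0021 0.0006 0.12  ] turn [0.    0.007 0.002]
[319. 226.]
[289. 203.]
[349. 203.]
[347. 248.]
[290. 248.]
ridge [286. 237.]
ridge [352. 237.]
```

View pics/w0.png

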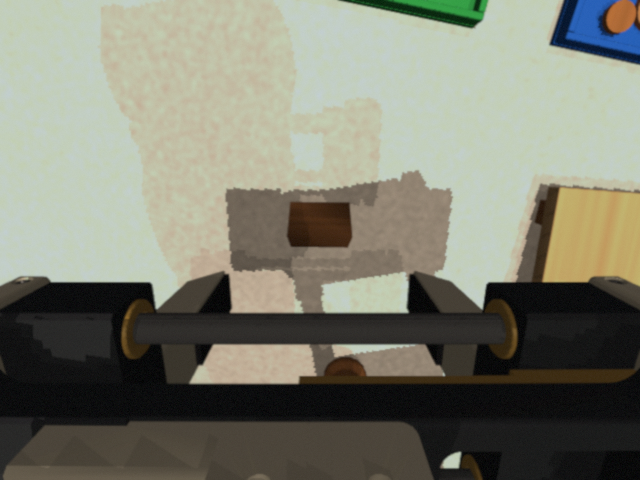

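The wrist view shows the chock spanning (288,203) to (352,247), which matches the predicted outline to about 1 px. I'll descend and grip.

Request:
arm_command([
  [[0.001, 0, 0.03], [0, 0.005, 0], 0.09],
  [[0.001, 0, 0.06], [0, 0.005, 0], 0.09],
  [[0.001, 0, 0.09], [0, 0.005, 0], 0.09],
  [[0.001, 0, 0.11], [0, 0.005, 0], 0.09],
  [[0.001, 0, 0.119], [0, 0.005, 0], 0.09],
])

```text
time: 2.65
tool_pos: [0.597, 0.2901, 0.0106]
tool_rot: [3.141, -0.003, 0.176]
contact_force: [0.8, 0.5, 1.0]
opening: 0.0899
grip_force: 0.0
```

Request:
arm_command([
  [[0, 0, 0.001], [0, 0, 0], 0.06],
  [[0, 0, 0.001], [0, 0, 0], 0.045],
  [[0, 0, 0.001], [0, 0, 0], 0.04],
  [[0, 0, 0.001], [0, 0, 0], 0.04],
  [[0, 0, 0.001], [0, 0, 0], 0.04],
])

```text
time: 3.15
tool_pos: [0.5983, 0.2916, 0.0116]
tool_rot: [-3.141, -0.006, 0.177]
contact_force: [0.3, 0.6, 0.2]
opening: 0.0544
grip_force: 0.6
```

Request:
arm_command([
  [[0, 0, 0], [0, 0, 0], 0.04],
  [[0, 0, 0], [0, 0, 0], 0.04],
  [[0, 0, 0], [0, 0, 0], 0.04],
  [[0, 0, 0], [0, 0, 0], 0.04],
  [[0, 0, 0], [0, 0, 0], 0.04],
])

```text
time: 3.65
tool_pos: [0.5982, 0.2917, 0.0113]
tool_rot: [-3.141, -0.006, 0.177]
contact_force: [-1.1, 0.7, 5.3]
opening: 0.0498
grip_force: 15.0
```

Request:
arm_command([
  [[0, 0, -0.02], [0, 0, 0], 0.04],
  [[0, 0, -0.05], [0, 0, 0], 0.04],
  [[0, 0, -0.08], [0, 0, 0], 0.04],
  [[0, 0, -0.11], [0, 0, 0], 0.04],
  [[0, 0, -0.12], [0, 0, 0], 0.04],
])

```text
time: 4.15
tool_pos: [0.5987, 0.2919, 0.1338]
tool_rot: [-3.141, -0.01, 0.177]
contact_force: [0.5, 0.4, 0.1]
opening: 0.0498
grip_force: 15.0
```

```bash
cat >> h.py <<'E'
psi=.101; B=np.array([.5655,.0194,.04]); BR=Ro.from_euler('z',psi)*Ro.from_euler('y',np.radians(7))
def bgo(x,y,h): go(B+BR.apply([x,y,h]),psi,np.radians(7))
def bpos():
    s=robot.observe(); print('board frame TCP',BR.inv().apply(s['tool_pos']-B).round(4),'F',BR.inv().apply(s['contact_force']).round(1),'open',s['opening'],s['grip_force'])
E
python3 -c "
from h import *
bgo(.015,0,.0113+.06)"
```

```text
t 4.15 pos [0.5987 0.2919 0.1338] rot [-3.141 -0.01   0.177] shift [-0.0573  0.2642  0.0241] turn [ 0.004 -0.132  0.076]
```

Request:
arm_command([
  [[-0.01, 0.045, 0], [0, -0.03, 0.015], 0.04],
  [[-0.02, 0.09, 0], [0, -0.06, 0.03], 0.04],
  [[-0.03, 0.135, 0], [0, -0.09, 0.045], 0.04],
  [[-0.04, 0.18, 0.005], [0, -0.11, 0.06], 0.04],
  [[-0.049, 0.225, 0.01], [0, -0.127, 0.076], 0.04],
])

```text
time: 4.65
tool_pos: [0.5879, 0.0595, 0.119]
tool_rot: [3.137, 0.124, 0.1]
contact_force: [0.5, -0.1, -0.6]
opening: 0.0498
grip_force: 15.0
```

Request:
arm_command([
  [[0, 0, 0], [0, 0, 0], 0.04],
  [[0, 0, 0], [0, 0, 0], 0.04],
  [[0, 0, 0], [0, 0, 0], 0.04],
  [[0, 0, 0], [0, 0, 0], 0.04],
  [[0, 0, 0], [0, 0, 0], 0.04],
])

```text
time: 5.15
tool_pos: [0.5886, 0.0626, 0.1204]
tool_rot: [3.137, 0.122, 0.102]
contact_force: [0.7, -0.1, -0.3]
opening: 0.0501
grip_force: 15.0
```

```bash
python3 -c "
from h import *
bpos();bgo(.015,0,.0113+.03)"
```

```text
board frame TCP [0.0174 0.0406 0.0831] F [ 0.7 -0.2 -0.2] open 0.0501072195378272 14.999969601631165
t 5.15 pos [0.5886 0.0626 0.1204] rot [3.137 0.122 0.102] shift [-0.0024  0.0404  0.042 ] turn [ 0.005 -0.     0.001]
```

Request:
arm_command([
  [[-0.001, 0.02, 0.01], [0.005, 0, 0], 0.04],
  [[-0.002, 0.04, 0.02], [0.005, 0, 0], 0.04],
  [[-0.002, 0.04, 0.042], [0.005, 0, 0], 0.04],
  [[-0.002, 0.04, 0.062], [0.005, 0, 0], 0.04],
  [[-0.002, 0.04, 0.062], [0.005, 0, 0], 0.04],
])

```text
time: 5.65
tool_pos: [0.5812, 0.021, 0.0569]
tool_rot: [-3.14, 0.127, 0.101]
contact_force: [-0.1, 0.1, -0.5]
opening: 0.0497
grip_force: 15.0
```

Request:
arm_command([
  [[0, 0, 0.001], [0, 0, 0], 0.04],
  [[0, 0, 0.002], [0, 0, 0], 0.04],
  [[0, 0, 0.003], [0, 0, 0], 0.04],
  [[0, 0, 0.004], [0, 0, 0], 0.04],
  [[0, 0, 0.005], [0, 0, 0], 0.04],
])

```text
time: 6.15
tool_pos: [0.5829, 0.0203, 0.0547]
tool_rot: [-3.141, 0.121, 0.101]
contact_force: [0.1, 0.3, -0.2]
opening: 0.0498
grip_force: 15.0
```

```bash
python3 -c "
from h import *
bpos();bgo(.015,0,.0113)
m,im=snap('side','s1.png'); cv2.imwrite('pics/s1c.png',cv2.resize(im[200:310,220:400,::-1],None,fx=4,fy=4))"
```

```text
board frame TCP [ 0.0155 -0.0009  0.0167] F [ 0.1  0.3 -0.2] open 0.04984398171631164 14.999952614307404
t 6.15 pos [0.5829 0.0203 0.0547] rot [-3.141  0.121  0.101] shift [-0.0005 -0.0009  0.0054] turn [-0.    -0.001 -0.   ]
```

View pics/s1c.png

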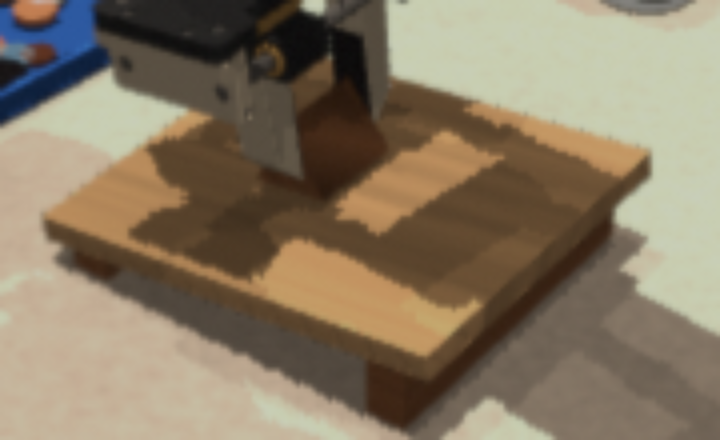

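The side crop shows the chock held level between the fingers, ridge across the board, just above the surface near the board's middle. I'll lower it until it touches.

Request:
arm_command([
  [[0, 0, 0.001], [0, 0, 0], 0.04],
  [[0, 0, 0.002], [0, 0, 0], 0.04],
  [[0, 0, 0.003], [0, 0, 0], 0.04],
  [[0, 0, 0.004], [0, 0, 0], 0.04],
  [[0, 0, 0.004], [0, 0, 0], 0.04],
])

```text
time: 6.7
tool_pos: [0.5821, 0.0201, 0.0502]
tool_rot: [-3.141, 0.122, 0.1]
contact_force: [-0.2, 0.4, -0.7]
opening: 0.0498
grip_force: 15.0
```

Request:
arm_command([
  [[0, 0, 0.0005], [0, 0, 0], 0.04],
  [[0, 0, 0.001], [0, 0, 0], 0.04],
  [[0, 0, 0.0015], [0, 0, 0], 0.04],
  [[0, 0, 0.002], [0, 0, 0], 0.04],
  [[0, 0, 0.002], [0, 0, 0], 0.04],
])

```text
time: 7.2
tool_pos: [0.5821, 0.0201, 0.0496]
tool_rot: [-3.141, 0.121, 0.1]
contact_force: [-2.3, 0.4, 7.6]
opening: 0.0498
grip_force: 15.0
```

```bash
python3 -c "
from h import *
bpos()"
```

```text
board frame TCP [ 0.0153 -0.0009  0.0115] F [-3.2  0.6  7.2] open 0.04984344708095473 15.001320987939835
```

Request:
arm_command([
  [[0, 0, -0.001], [0, 0, 0], 0.055],
  [[0, 0, -0.001], [0, 0, 0], 0.07],
  [[0, 0, -0.001], [0, 0, 0], 0.08],
  [[0, 0, -0.001], [0, 0, 0], 0.09],
  [[0, 0, -0.001], [0, 0, 0], 0.09],
])

```text
time: 7.7
tool_pos: [0.582, 0.0201, 0.0492]
tool_rot: [-3.141, 0.122, 0.1]
contact_force: [0.5, 0.1, -0.0]
opening: 0.0825
grip_force: 0.0
```

Request:
arm_command([
  [[0, 0, -0.02], [0, 0, 0], 0.09],
  [[0, 0, -0.05], [0, 0, 0], 0.09],
  [[0, 0, -0.08], [0, 0, 0], 0.09],
  [[0, 0, -0.11], [0, 0, 0], 0.09],
  [[0, 0, -0.14], [0, 0, 0], 0.09],
])

```text
time: 8.2
tool_pos: [0.599, 0.0218, 0.1895]
tool_rot: [-3.141, 0.122, 0.1]
contact_force: [-0.4, -0.5, 0.7]
opening: 0.09
grip_force: 0.0
```

```bash
python3 -c "
from h import *
bpos(); m,im=snap('wrist','w1.png')
for y in(.025,-.025):
  for x,z in((-.02,0),(.02,0),(0,.035)): print(x,y,proj(m,B+BR.apply([.0153+x,-.0009+y,z])).round())
go([.443,-.2743,.16],.007)"
```

```text
board frame TCP [ 0.0151 -0.001   0.1525] F [-0.6 -0.4  0.7] open 0.08998061273505102 0.0
-0.02 0.025 [292. 241.]
0.02 0.025 [291. 199.]
0 0.025 [288. 230.]
-0.02 -0.025 [344. 241.]
0.02 -0.025 [345. 199.]
0 -0.025 [348. 230.]
t 8.25 pos [0.6017 0.0217 0.195 ] rot [3.14  0.113 0.1  ] shift [-0.1824  0.2785  0.0563] turn [0.006 0.113 0.093]
```

View pics/w1.png

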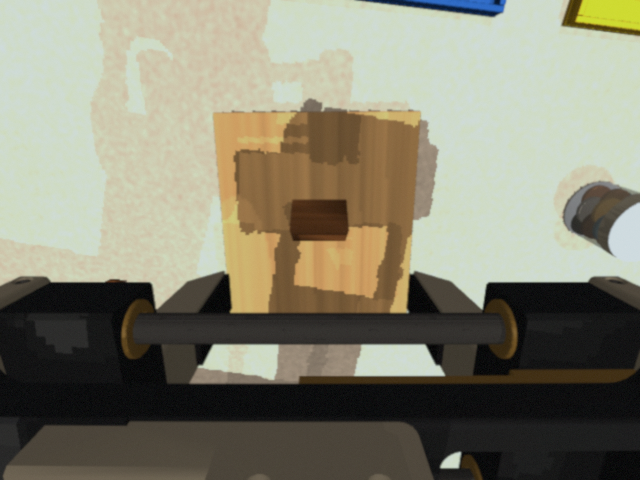

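The wrist view shows the chock released at (290–348, 199–241), exactly as predicted and square on the board. Next is the jar.

Request:
arm_command([
  [[-0.026, 0.04, 0.003], [0, 0.025, 0.02], 0.09],
  [[-0.052, 0.08, 0.006], [0, 0.05, 0.04], 0.09],
  [[-0.078, 0.12, 0.009], [0, 0.075, 0.06], 0.09],
  [[-0.104, 0.16, 0.012], [0, 0.1, 0.08], 0.09],
  [[-0.13, 0.2, 0.015], [0.005, 0.122, 0.093], 0.09],
])

```text
time: 8.75
tool_pos: [0.4877, -0.1916, 0.1892]
tool_rot: [3.141, -0.001, 0.007]
contact_force: [0.4, -1.3, -0.8]
opening: 0.0897
grip_force: 0.0
```

```bash
python3 -c "
from h import *
go([.443,-.2743,.14],.007)"
```

```text
t 8.75 pos [ 0.4877 -0.1916  0.1892] rot [ 3.141e+00 -1.000e-03  7.000e-03] shift [-0.0454  0.0824  0.0492] turn [ 0.001 -0.001  0.   ]
```

Request:
arm_command([
  [[-0.02, 0.035, 0.02], [0, 0, 0], 0.09],
  [[-0.04, 0.07, 0.035], [0, 0, 0], 0.09],
  [[-0.045, 0.082, 0.049], [0, 0, 0], 0.09],
  [[-0.045, 0.082, 0.049], [0, 0, 0], 0.09],
  [[-0.045, 0.082, 0.049], [0, 0, 0], 0.09],
])

```text
time: 9.25
tool_pos: [0.4446, -0.2723, 0.1403]
tool_rot: [-3.141, -0.0, 0.007]
contact_force: [0.1, 0.7, 0.0]
opening: 0.0899
grip_force: 0.0
```

```bash
python3 -c "
from h import *
m,im=snap('wrist','w2.png')
c=np.array([.443,-.2743,0]);Rz=Ro.from_euler('z',.007)
for x,y,z in((.0,.031,.066),(0,-.031,.066),(.03,.031,.036),(.03,-.031,.036),(-.03,.031,.036),(-.03,-.031,.036),(.03,.022,.012),(.03,-.022,.012)): print(x,y,z,proj(m,c+Rz.apply([x,y,z])).round())
go([.443,-.2743,.017],.007)"
```

```text
0.0 0.031 0.066 [277. 248.]
0 -0.031 0.066 [364. 248.]
0.03 0.031 0.036 [281. 200.]
0.03 -0.031 0.036 [360. 200.]
-0.03 0.031 0.036 [283. 272.]
-0.03 -0.031 0.036 [358. 271.]
0.03 0.022 0.012 [294. 195.]
0.03 -0.022 0.012 [346. 195.]
t 9.3 pos [ 0.4451 -0.2721  0.1407] rot [ 3.141e+00 -1.000e-03  8.000e-03] shift [-0.0023  0.0022  0.1237] turn [ 0.    -0.001  0.001]
```

View pics/w2.png

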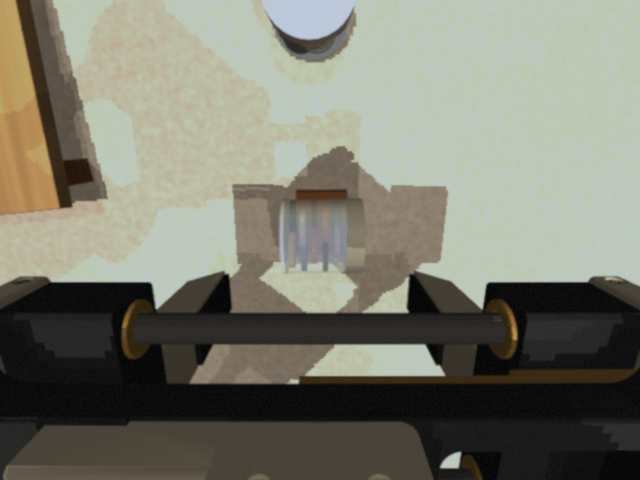

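The wrist view shows the jar at (280–364, 198–273), within 1–2 px (about 1 mm) of the prediction. I'll descend with the 1 mm correction.

Request:
arm_command([
  [[-0.002, 0.003, 0.03], [0, 0, 0], 0.09],
  [[-0.002, 0.003, 0.06], [0, 0, 0], 0.09],
  [[-0.002, 0.003, 0.09], [0, 0, 0], 0.09],
  [[-0.002, 0.003, 0.115], [0, 0, 0], 0.09],
  [[-0.002, 0.003, 0.123], [0, 0, 0], 0.09],
])

```text
time: 9.8
tool_pos: [0.4425, -0.2739, 0.0158]
tool_rot: [-3.14, 0.002, 0.009]
contact_force: [-0.3, -0.3, -0.3]
opening: 0.0901
grip_force: 0.0
```

Request:
arm_command([
  [[0, 0, 0], [0, 0, 0], 0.075],
  [[0, 0, 0], [0, 0, 0], 0.065],
  [[0, 0, 0], [0, 0, 0], 0.058],
  [[0, 0, 0], [0, 0, 0], 0.05],
  [[0, 0, 0], [0, 0, 0], 0.05],
], squeeze=20)

```text
time: 10.3
tool_pos: [0.4431, -0.276, 0.0184]
tool_rot: [3.14, -0.002, 0.007]
contact_force: [0.4, 3.1, 6.3]
opening: 0.0618
grip_force: 20.0
```

Request:
arm_command([
  [[0, 0, 0], [0, 0, 0], 0.05],
  [[0, 0, 0], [0, 0, 0], 0.05],
  [[0, 0, 0], [0, 0, 0], 0.05],
  [[0, 0, 0], [0, 0, 0], 0.05],
  [[0, 0, 0], [0, 0, 0], 0.05],
])

```text
time: 10.8
tool_pos: [0.4431, -0.276, 0.0184]
tool_rot: [3.14, -0.002, 0.007]
contact_force: [-0.6, 1.5, 6.8]
opening: 0.0618
grip_force: 20.0
```

Request:
arm_command([
  [[0, 0, -0.015], [0, 0, 0], 0.05],
  [[0, 0, -0.045], [0, 0, 0], 0.05],
  [[0, 0, -0.075], [0, 0, 0], 0.05],
  [[0, 0, -0.105], [0, 0, 0], 0.05],
  [[0, 0, -0.12], [0, 0, 0], 0.05],
])

```text
time: 11.3
tool_pos: [0.4431, -0.2763, 0.1398]
tool_rot: [3.139, -0.003, 0.007]
contact_force: [0.7, 0.2, -2.3]
opening: 0.062
grip_force: 20.0
```

```bash
python3 -c "
from h import *
bgo(-.03,-.001,.08)"
```

```text
t 11.3 pos [ 0.4431 -0.2763  0.1398] rot [ 3.139e+00 -3.000e-03  7.000e-03] shift [ 0.1046 -0.292   0.0163] turn [-0.003 -0.125 -0.094]
```

Request:
arm_command([
  [[0.015, -0.042, 0], [0, -0.025, -0.02], 0.05],
  [[0.03, -0.084, 0], [0, -0.05, -0.04], 0.05],
  [[0.045, -0.126, 0], [0, -0.075, -0.06], 0.05],
  [[0.06, -0.168, 0], [0, -0.1, -0.08], 0.05],
  [[0.075, -0.21, 0], [-0.002, -0.122, -0.094], 0.05],
])

```text
time: 11.8
tool_pos: [0.5162, -0.0635, 0.1372]
tool_rot: [-3.138, 0.123, 0.102]
contact_force: [-0.1, -0.6, -3.0]
opening: 0.0618
grip_force: 20.0
```

Request:
arm_command([
  [[0, 0, 0], [0, 0, 0], 0.05],
  [[0, 0, 0], [0, 0, 0], 0.05],
  [[0, 0, 0], [0, 0, 0], 0.05],
  [[0, 0, 0], [0, 0, 0], 0.05],
  [[0, 0, 0], [0, 0, 0], 0.05],
])

```text
time: 12.3
tool_pos: [0.5156, -0.0663, 0.1373]
tool_rot: [-3.138, 0.122, 0.1]
contact_force: [-0.4, -0.0, -2.4]
opening: 0.0619
grip_force: 20.0
```

```bash
python3 -c "
from h import *
bpos();bgo(-.03,-.001,.05)"
```

```text
board frame TCP [-0.0697 -0.0803  0.0894] F [-0.1 -0.  -2.5] open 0.061921923148979915 19.994114935398102
t 12.3 pos [ 0.5156 -0.0663  0.1373] rot [-3.138  0.122  0.1  ] shift [ 0.0395 -0.0792  0.0397] turn [-0.004 -0.    -0.001]
```

Request:
arm_command([
  [[0.019, -0.04, 0.01], [-0.004, 0, 0], 0.05],
  [[0.0385, -0.079, 0.02], [-0.004, 0, 0], 0.05],
  [[0.0385, -0.079, 0.04], [-0.004, 0, 0], 0.05],
  [[0.0385, -0.079, 0.06], [-0.004, 0, 0], 0.05],
  [[0.0385, -0.079, 0.07], [-0.004, 0, 0], 0.05],
])

```text
time: 12.8
tool_pos: [0.5364, 0.0164, 0.0618]
tool_rot: [3.142, 0.124, 0.101]
contact_force: [-1.0, 0.2, -1.9]
opening: 0.0619
grip_force: 20.0
```

Request:
arm_command([
  [[0, 0, 0], [0, 0, 0], 0.05],
  [[0, 0, 0.001], [0, 0, 0], 0.05],
  [[0, 0, 0.002], [0, 0, 0], 0.05],
  [[0, 0, 0.003], [0, 0, 0], 0.05],
  [[0, 0, 0.003], [0, 0, 0], 0.05],
])

```text
time: 13.3
tool_pos: [0.5374, 0.0165, 0.0607]
tool_rot: [3.141, 0.121, 0.101]
contact_force: [-0.8, 0.2, -2.1]
opening: 0.062
grip_force: 20.0
```

```bash
python3 -c "
from h import *
bpos();bgo(-.0217,-.001,.0127)
m,im=snap('side','s2.png'); cv2.imwrite('pics/s2c.png',cv2.resize(im[200:310,220:400,::-1],None,fx=4,fy=4))"
```

```text
board frame TCP [-0.0306 -0.      0.0171] F [-0.5  0.2 -2.2] open 0.06201929146471937 19.994095265865326
t 13.3 pos [0.5374 0.0165 0.0607] rot [3.141 0.121 0.101] shift [0.0089 0.001  0.0045] turn [ 0.001 -0.001  0.   ]
```

View pics/s2c.png

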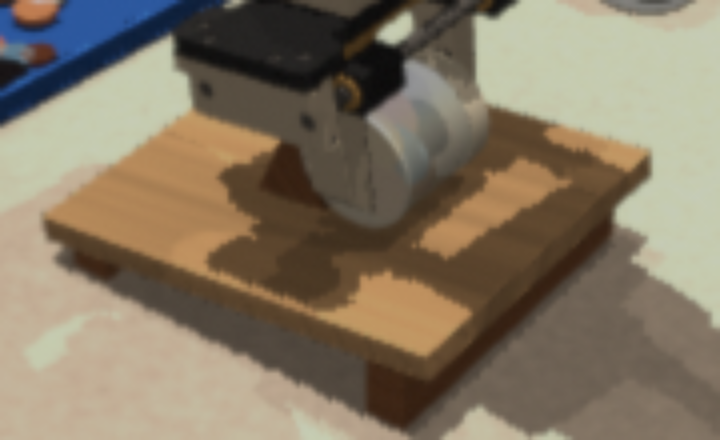

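The side crop shows the held jar just above the board, uphill of the chock and parallel to it. I'll lower to touch, then creep downhill to contact.

Request:
arm_command([
  [[0, 0.001, 0.001], [0, 0, 0], 0.05],
  [[0, 0.001, 0.002], [0, 0, 0], 0.05],
  [[0, 0.001, 0.003], [0, 0, 0], 0.05],
  [[0, 0.001, 0.004], [0, 0, 0], 0.05],
  [[0, 0.001, 0.004], [0, 0, 0], 0.05],
])

```text
time: 13.85
tool_pos: [0.5367, 0.0156, 0.0563]
tool_rot: [3.141, 0.122, 0.102]
contact_force: [0.3, 0.1, -2.6]
opening: 0.0618
grip_force: 20.0
```

Request:
arm_command([
  [[0.001, 0, 0.0002], [0, 0, 0], 0.05],
  [[0.002, 0, 0.0004], [0, 0, 0], 0.05],
  [[0.003, 0, 0.0004], [0, 0, 0], 0.05],
  [[0.004, 0, 0.0004], [0, 0, 0], 0.05],
  [[0.005, 0, 0.0004], [0, 0, 0], 0.05],
])

```text
time: 14.35
tool_pos: [0.5416, 0.0161, 0.0557]
tool_rot: [3.141, 0.122, 0.102]
contact_force: [-3.9, -0.4, 6.3]
opening: 0.0616
grip_force: 20.0
```

```bash
python3 -c "
from h import *
bpos()"
```

```text
board frame TCP [-0.0259 -0.0009  0.0126] F [-4.6  0.   5.8] open 0.06159691729836883 19.99552756547928
```

Request:
arm_command([
  [[0.001, 0, -0.0003], [0, 0, 0], 0.05],
  [[0.0015, 0, -0.0003], [0, 0, 0], 0.05],
  [[0.002, 0, -0.0003], [0, 0, 0], 0.05],
  [[0.0025, 0, -0.0003], [0, 0, 0], 0.05],
  [[0.003, 0, -0.0003], [0, 0, 0], 0.05],
])

```text
time: 14.85
tool_pos: [0.5447, 0.0164, 0.0553]
tool_rot: [3.141, 0.122, 0.102]
contact_force: [-2.4, -1.0, 3.1]
opening: 0.0619
grip_force: 20.0
```

Request:
arm_command([
  [[0.0003, 0, 0], [0, 0, 0], 0.05],
  [[0.0006, 0, 0], [0, 0, 0], 0.05],
  [[0.0009, 0, 0], [0, 0, 0], 0.05],
  [[0.0012, 0, 0], [0, 0, 0], 0.05],
  [[0.0012, 0, 0], [0, 0, 0], 0.05],
])

```text
time: 15.35
tool_pos: [0.5459, 0.0165, 0.0551]
tool_rot: [3.141, 0.122, 0.102]
contact_force: [-4.0, -1.3, 4.1]
opening: 0.0621
grip_force: 20.0
```

```bash
python3 -c "
from h import *
bpos()"
```

```text
board frame TCP [-0.0215 -0.0009  0.0126] F [-4.6 -0.9  3.6] open 0.06211257786903402 19.995234310626984
```

Request:
arm_command([
  [[0.0004, 0, 0], [0, 0, 0], 0.05],
  [[0.0008, 0, 0], [0, 0, 0], 0.05],
  [[0.0012, 0, 0], [0, 0, 0], 0.05],
  [[0.0012, 0, 0], [0, 0, 0], 0.05],
  [[0.0012, 0, 0], [0, 0, 0], 0.05],
])

```text
time: 15.85
tool_pos: [0.5471, 0.0167, 0.055]
tool_rot: [3.141, 0.122, 0.102]
contact_force: [-2.9, -0.1, 3.9]
opening: 0.062
grip_force: 20.0
```

```bash
python3 -c "
from h import *
bpos()"
```

```text
board frame TCP [-0.0203 -0.0008  0.0126] F [-3.3  0.2  3.6] open 0.062016080472099944 19.995359480381012
```

Request:
arm_command([
  [[0.0005, 0, 0], [0, 0, 0], 0.05],
  [[0.001, 0, 0], [0, 0, 0], 0.05],
  [[0.0015, 0, 0], [0, 0, 0], 0.05],
  [[0.0015, 0, 0], [0, 0, 0], 0.05],
  [[0.0015, 0, 0], [0, 0, 0], 0.05],
])

```text
time: 16.35
tool_pos: [0.5486, 0.0169, 0.0548]
tool_rot: [3.141, 0.122, 0.102]
contact_force: [-3.1, -0.7, 3.8]
opening: 0.0622
grip_force: 20.0
```

```bash
python3 -c "
from h import *
bpos(); m,im=snap('side','s3.png'); cv2.imwrite('pics/s3c.png',cv2.resize(im[215:270,260:360,::-1],None,fx=7,fy=7,interpolation=cv2.INTER_CUBIC))"
```

```text
board frame TCP [-0.0187 -0.0008  0.0126] F [-3.6 -0.3  3.4] open 0.06217880125357607 19.99526560306549
```

View pics/s3c.png

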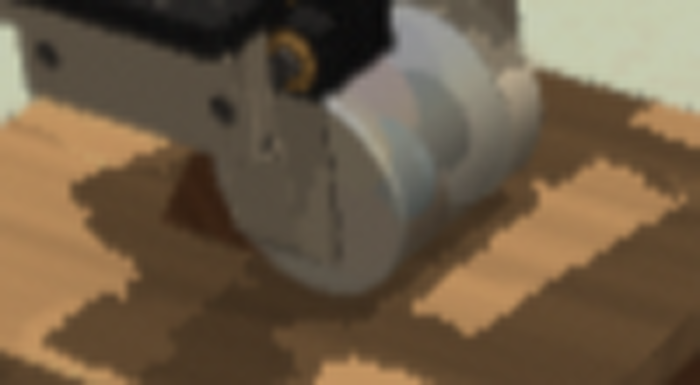

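The side crop shows the jar overlapping or almost touching the chock's uphill face near (225,200). The force hasn't risen yet, so I'll creep on.

Request:
arm_command([
  [[0.0004, 0, 0], [0, 0, 0], 0.05],
  [[0.0008, 0, 0], [0, 0, 0], 0.05],
  [[0.0012, 0, 0], [0, 0, 0], 0.05],
  [[0.0012, 0, 0], [0, 0, 0], 0.05],
  [[0.0012, 0, 0], [0, 0, 0], 0.05],
])

```text
time: 16.9
tool_pos: [0.5497, 0.0169, 0.0547]
tool_rot: [3.141, 0.122, 0.102]
contact_force: [-2.5, 0.5, 4.6]
opening: 0.0619
grip_force: 20.0
```

Request:
arm_command([
  [[0.0004, 0, 0], [0, 0, 0], 0.05],
  [[0.0008, 0, 0], [0, 0, 0], 0.05],
  [[0.001, 0, 0], [0, 0, 0], 0.05],
  [[0.001, 0, 0], [0, 0, 0], 0.05],
  [[0.001, 0, 0], [0, 0, 0], 0.05],
])

```text
time: 17.4
tool_pos: [0.5506, 0.017, 0.0545]
tool_rot: [3.141, 0.122, 0.102]
contact_force: [-2.8, -0.6, 4.7]
opening: 0.062
grip_force: 20.0
```

```bash
python3 -c "
from h import *
bpos()"
```

```text
board frame TCP [-0.0167 -0.0009  0.0126] F [-3.4 -0.3  4.4] open 0.06195884511255257 19.995405972003937
```

```bash
python3 -c "
from h import *
import json
m=json.load(open('side.json'))
for c in(.0153,.0203): print('predicted downhill corner, chock at',c,proj(m,B+BR.apply([c+.02,.0241,0])).round(1), 'uphill',proj(m,B+BR.apply([c-.02,.0241,0])).round(1))
snap('side','s4.png')
I=[cv2.imread('pics/s%d.png'%i).astype(int) for i in(2,3,4)]
for im in I:
  d=im[:,:,2]
  for v in (243,245,247): print(v,d[v,276:302])
  print()
"
```

```text
predicted downhill corner, chock at 0.0153 [284.2 246.7] uphill [301.1 252.5]
predicted downhill corner, chock at 0.0203 [282.1 246. ] uphill [298.9 251.7]
243 [89 87 87 87 89 89 89 91 91 88 66 55 55 57 56 54 55 55 54 55 62 78 85 86
 87 86]
245 [95 87 87 87 87 87 86 87 84 68 58 54 52 55 56 57 53 54 55 55 54 55 84 87
 86 86]
247 [162 103  86  85  86  85  85  86  82  72  69  63  56  55  53  57  58  54
  54  56  55  56  67  79  82  84]

243 [87 88 88 87 89 89 90 88 67 55 54 56 58 55 54 59 78 85 86 86 86 86 86 87
 87 90]
245 [87 87 89 88 88 87 86 74 61 56 54 52 55 57 56 54 60 88 87 87 86 87 86 86
 87 84]
247 [85 85 86 85 86 86 86 85 80 70 67 59 54 56 58 57 56 66 79 83 85 85 86 87
 86 87]

243 [87 88 88 88 89 90 87 67 56 53 56 58 57 53 59 76 88 86 87 87 88 87 87 86
 87 83]
245 [87 88 89 88 88 87 75 65 58 54 53 54 58 57 54 58 80 86 86 86 87 86 86 87
 87 88]
247 [85 85 86 86 86 86 84 85 80 70 66 57 56 58 59 56 56 74 81 84 85 86 86 87
 87 91]
```

The chock's edge has moved about 2.5 px (about 5 mm) downhill without turning. So the jar touched it at about the predicted place and is pressed against it, and the chock is still well inside its limits. I'll ease off the pressure and release.

Request:
arm_command([
  [[0, 0, -0.0003], [0, 0, 0], 0.05],
  [[0, 0, -0.0003], [0, 0, 0], 0.05],
  [[0, 0, -0.0003], [0, 0, 0], 0.064],
  [[0, 0, -0.0003], [0, 0, 0], 0.068],
  [[0, 0, -0.0003], [0, 0, 0], 0.072],
], squeeze=5)

```text
time: 17.95
tool_pos: [0.551, 0.0171, 0.0547]
tool_rot: [3.141, 0.121, 0.102]
contact_force: [0.6, 0.8, -0.4]
opening: 0.0706
grip_force: 0.0
```

Request:
arm_command([
  [[0, 0, 0], [0, 0, 0], 0.08],
  [[0, 0, 0], [0, 0, 0], 0.09],
  [[0, 0, 0], [0, 0, 0], 0.09],
  [[0, 0, 0], [0, 0, 0], 0.09],
  [[0, 0, 0], [0, 0, 0], 0.09],
])

```text
time: 18.45
tool_pos: [0.5507, 0.0171, 0.0548]
tool_rot: [3.141, 0.122, 0.102]
contact_force: [-0.9, 0.4, -0.3]
opening: 0.0896
grip_force: 0.0
```

Request:
arm_command([
  [[0, 0, -0.01], [0, 0, 0], 0.09],
  [[0, 0, -0.03], [0, 0, 0], 0.09],
  [[0, 0, -0.06], [0, 0, 0], 0.09],
  [[0, 0, -0.09], [0, 0, 0], 0.09],
  [[0, 0, -0.12], [0, 0, 0], 0.09],
])

```text
time: 18.95
tool_pos: [0.5654, 0.0186, 0.176]
tool_rot: [3.141, 0.121, 0.102]
contact_force: [0.2, -0.1, 0.5]
opening: 0.0902
grip_force: 0.0
```

Request:
arm_command([
  [[0, 0, -0.01], [0, 0, 0], 0.09],
  [[0, 0, -0.02], [0, 0, 0], 0.09],
  [[0, 0, -0.02], [0, 0, 0], 0.09],
  [[0, 0, -0.02], [0, 0, 0], 0.09],
  [[0, 0, -0.02], [0, 0, 0], 0.09],
])

```text
time: 19.45
tool_pos: [0.5669, 0.0189, 0.1925]
tool_rot: [-3.142, 0.124, 0.102]
contact_force: [0.1, -0.1, -0.5]
opening: 0.0897
grip_force: 0.0
```

```bash
python3 -c "
from h import *
bpos(); m,a=snap('wrist','w5.png'); s1=robot.read_camera('side'); cv2.imwrite('pics/f.png',np.hstack([cv2.resize(a[150:310,200:440,::-1],(400,267)),cv2.resize(s1[200:310,225:390,::-1],(400,267))]))
for x,z in((.0203-.02,0),(.0203+.02,0),(-.0167,.06),(-.0467,.03)): print(x,[proj(m,B+BR.apply([x,y,z])).round() for y in(.025,-.025)])
"
```

```text
board frame TCP [-0.0172 -0.0007  0.1515] F [ 0.2 -0.1 -0.5] open 0.08973785823161345 0.0
0.0002999999999999982 [array([290., 202.]), array([345., 202.])]
0.0403 [array([289., 158.]), array([345., 158.])]
-0.0167 [array([284., 238.]), array([350., 238.])]
-0.0467 [array([289., 262.]), array([346., 262.])]
```

View pics/f.png

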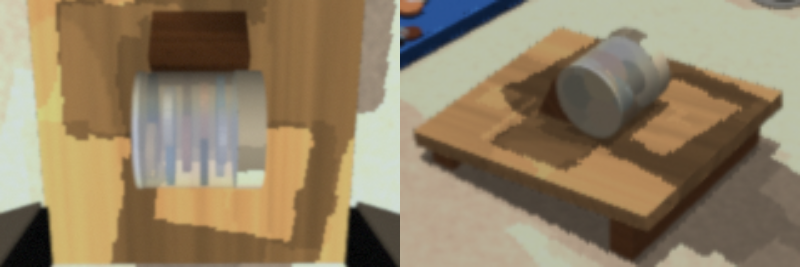

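The final views show the jar on its side against the chock's uphill face, centred and square. The chock's downhill edge is at row 157, against 158 predicted, and the gripper is clear.

```bash
python3 -c "
from cell import robot
print(robot.hand_in())"
```

```text
the job is handed in; nothing more can be done
None
```

The job is handed in at about 19.5 s of the 58 s allowed, with no verdict returned: the chock is square across the slope about 20 mm downhill of the board's middle, having slid about 5 mm when the jar pushed it, and the jar lies on its side against its uphill face, centred, released and still in the last pictures.

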